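# Take the cover off its stud: wing nut, spacer, battery cover

### The arm

A 6-joint arm with a two-finger parallel gripper is mounted at the origin on the work surface. World frame = base frame: x ahead of the robot, y to its left, z up, the work surface at z = 0. Lengths are in m, angles in rad, forces in N, time in s.
With the tool pointing down it reaches from about 0.3 to 0.75 m from the base axis. Payload 8.5 kg.
Tool frame: the origin (TCP) lies at the very end of the fingers, on their centre line; the grasp point (between the pads) lies 19 mm behind it; z points along the fingers, y is the direction in which the jaws open and shut (so a half turn about z gives the same grasp; the last joint's range is limited). The gripper opens to 88 mm and grips with 3 to 60 N. Pads are 18 mm wide; open, the fingers measure 123 mm over their backs; the gripper's body (75 mm by 187 mm) begins 45 mm behind the grasp point.
Start: joints at [0.927, 0.381, 1.297, -0, 1.464, -0.215], TCP at [0.229, 0.5, 0.212] pointing down, gripper open.
Joint ranges: [-3.11, 3.11], [-0.89, 2.33], [0.22, 2.48], [-1.42, 4.56], [0.17, 2.85], [-2.88, 2.88]. Speed limits (rad/s): [2.39, 2.39, 3.14, 3.14, 3.14, 3.14].

### API

Orientations are given as a rotation vector (axis times angle).
In Python, from bench import * gives the robot as it stands.
- The arm moves only by the tool send_rows, never from a script. Its argument "increments" is a list that holds one entry, the list of rows, each a list of 7 numbers: the shift along the tool's x, y, z in m, then the turn, a rotation vector about the tool's x, y, z in degrees, then the closure, from 0 (fully open) to 1 (shut). A call has 1 to 20 rows; each row is the pose to reach, as a shift and turn from the pose commanded when the call began, along the tool's axes at that moment; what a row does not reach only later rows make up. A row lasts 1/12 s, in which the tool goes at most 41.7 mm and 7.16 degrees, less where a joint would pass 70% of its speed; a pose out of reach is approached as far as the arm can. A call with a gripper value outside its range is refused whole. The fingers move at their own pace and stop on an object; "squeeze" is the grip in N (left out, the last holds). Time passes only in rows, so rows that repeat a pose let the fingers close. It gives the time, the measured TCP pose, the force and the opening at its end, in the units of the state.
- state(): the state, without advancing time (a new reading comes with each control period).
- get_image(name): name is "side" or "top" or "wrist"; returns (picture, depth): 480x640x3 uint8, blue, green, red; 480x640 float32, m along the optical axis (not along the pixel's ray), 0 where there is no reading.
- calibration(name): a dict with "K" (3x3 intrinsics, pixels), "pose" (4x4, takes a point from camera to world coordinates). Camera axes: x right, y down, z forward; pixel columns grow to the right and rows downward; lengths in m; the calibration is good to about 2 mm. A picture is of the moment at which its call begins: read the wrist's pose just before it. calibration takes no time and is no camera call; for the wrist camera it gives the pose at the moment of the call.
- finish_job(): hands the job in, once; it reports no verdict.
The state is a dict: "time": time; "joint_positions": joint angles; "qvel": joint speeds; "tau": joint torques, N m; "eef_pos": TCP position; "tool_rot": TCP orientation; "ft_force": force on the tool from outside, world axes, zero at the start; "wrist_torque": the same for the moment, N m; "gripper_width": finger opening in m.
Only numpy, scipy, OpenCV 4.12 (cv2) and the standard library are available. Lean on these libraries where they do the work, as an engineer would, in place of code of your own. Each camera call takes 0.05 s, during which the arm holds its last target.

### The job

Strip the battery box that is closed with a wing nut, from the top down: put the loose wing nut into the black parts tray, then the spacer under it, and only then lift the grey cover off the stud and lay it flat on the floor of the same tray. Leave each lower piece in place on the stud until the one above is in the tray.

Things in the scene. Friction and masses are not known exactly. Their poses are not given: they have to be found in the camera images.
- nut_mid (a point): Steel wing nut, loose on top of an upright 8 mm stud (lift 30 mm to clear). Hub 22 mm across, 14 mm high, plain 13 mm hole; two wings (10 mm gap) stand out along own x, 48 mm over the tips, 8 mm thick (own y), to 30 mm above the underside; pinch them above the hub. Point: on the axis, 15 mm above the underside; stud ends 3 mm lower. z up. The other box, with a low hex nut, is not part of the job.
- spacer_mid (a point): Aluminium spacer, a plain round collar 30 mm in outer diameter and 20 mm high with a 13 mm hole, 30 g, on the stud between wing nut and cover. The point is its centre, 10 mm above its underside, which rests on the cover. Lift it 40 mm or more to clear the stud.
- cover_mid (a point): Grey plastic plate 96 mm (own x) by 56 mm (own y) by 10 mm thick, 60 g, 13 mm hole in the middle over the stud. It lies on a fixed box 96 by 36 mm, 45 mm high, so its long edges overhang by 10 mm and can be gripped across the 56 mm. The stud stands 32 mm above its top face: lift 50 mm or more to clear. Point: the plate's centre, 5 mm above its underside; z up.
- tray: Fixed open black parts tray, 170 mm (own x) by 250 mm (own y) outside, rim 22 mm high, walls 4 mm thick, floor 4 mm thick. The origin is the centre of its underside on the bench; z is up. There is room for all three pieces side by side.
Things that resemble listed ones, but are neither listed nor needed, are in the scene too. There is more than one size of the part that bears nut_mid; the job needs the larger. Of the things shaped like the part that bears spacer_mid, the aluminium one is meant.

How it is judged:
On the way, in this order (a step that is already met when the one before it is completed fails the run):
1. the wing nut is in the tray while spacer and cover are still on the stud, not moved by more than 15 mm (x of nut_mid in the frame of tray between -0.08 and 0.08 m and y of nut_mid in the frame of tray between -0.12 and 0.12 m and z of nut_mid in the frame of tray between 0 and 0.05 m and distance of each of spacer_mid, cover_mid from where it was at the start of the episode below 0.015 m), for 0.2 s.
2. the spacer is in the tray too, while the cover is still on the stud, not moved by more than 15 mm (x of spacer_mid in the frame of tray between -0.08 and 0.08 m and y of spacer_mid in the frame of tray between -0.12 and 0.12 m and z of spacer_mid in the frame of tray between 0 and 0.05 m and x of nut_mid in the frame of tray between -0.08 and 0.08 m and y of nut_mid in the frame of tray between -0.12 and 0.12 m and z of nut_mid in the frame of tray between 0 and 0.05 m and distance of cover_mid from where it was at the start of the episode below 0.015 m), for 0.2 s.
At the end, for the whole second after the job is handed in: Wing nut, spacer and cover have their centres inside the tray's walls; nut and spacer at most 50 mm above the bench (on the floor or on one another); the cover lies flat on the tray floor, within 10 degrees of level, either side up, its centre at most 20 mm above the bench (x of nut_mid in the frame of tray between -0.08 and 0.08 m and y of nut_mid in the frame of tray between -0.12 and 0.12 m and z of nut_mid in the frame of tray between 0 and 0.05 m and x of spacer_mid in the frame of tray between -0.08 and 0.08 m and y of spacer_mid in the frame of tray between -0.12 and 0.12 m and z of spacer_mid in the frame of tray between 0 and 0.05 m and x of cover_mid in the frame of tray between -0.08 and 0.08 m and y of cover_mid in the frame of tray between -0.12 and 0.12 m and z of cover_mid in the frame of tray between 0 and 0.02 m and angle between the z axis of cover_mid and the z axis of tray, either way round below 0.175 rad); the robot touches nothing.
It also fails if it takes over 72 s, if anything falls off the work surface, if the arm or the gripper's body presses on something with over 40 N, if the wrist force passes 120 N, or if a joint passes its speed limit or range.

## Working session

There is one attempt and no reset: what is moved stays moved. The work goes in short steps, Python scripts to look and compute and a tool call to move; the robot and the scene stay as the last step left them, time stands still between calls to the robot, and variables do not carry over. Pictures are saved under pics/ and viewed, and the job is handed in when it is done.

Besides the shell and the picture viewer there is one more tool, called after ">>>" as name([rows], argument=value, ...), one row to a line, values as JSON. send_rows: Moves the arm, as the interface text tells. Its arguments: {"type":"object","properties":{"increments":{"type":"array"},"squeeze":{"type":"number"}},"required":["increments"]}

```bash
mkdir -p pics; ls; cat > h.py <<'E'
from bench import *
import numpy as np, cv2
def snap(n,tag):
    c=calibration(n); im,d=get_image(n)
    cv2.imwrite(f'pics/{tag}.png',im); np.savez(f'pics/{tag}.npz',d=d,K=c['K'],T=c['pose'],im=im)
    return im,d,c
def load(tag):
    z=np.load(f'pics/{tag}.npz'); return z
def cloud(z):
    d=z['d'];K=z['K'];T=z['T']
    v,u=np.mgrid[:d.shape[0],:d.shape[1]]
    P=np.stack([(u-K[0,2])/K[0,0]*d,(v-K[1,2])/K[1,1]*d,d],-1)
    W=P@T[:3,:3].T+T[:3,3]; W[d<=0]=np.nan
    return W
E
python3 - <<'E'
from h import *
print(state())
for n in ['top','side','wrist']: snap(n,n+'0'); c=calibration(n); print(n,c)
E
```

```text
pics
{'time': 0.0, 'joint_positions': array([ 9.26694262e-01,  3.81207538e-01,  1.29821797e+00,  3.16962910e-05,
        1.46360194e+00, -2.15330323e-01]), 'qvel': array([-1.11199597e-03, -8.61475881e-04,  2.86334789e-04, -1.18984198e-03,
        2.66229052e-04, -3.53075502e-05]), 'tau': array([ 2.60971865e-04, -4.37928236e+01, -2.24559903e+01,  7.12599163e-02,
        3.52363754e-02, -1.49775879e-04]), 'eef_pos': array([0.2284882 , 0.49996095, 0.21094604]), 'tool_rot': array([-6.68237498e-01, -3.06905907e+00,  2.02783064e-03]), 'ft_force': array([-0.08524416, -0.10124127,  0.35326888]), 'wrist_torque': array([-0.0301871 ,  0.06090637,  0.01166247]), 'gripper_width': 0.08836736925722063}
top {'K': array([[609.10480334,   0.        , 329.76823971],
       [  0.        , 609.10480334, 242.71255295],
       [  0.        ,   0.        ,   1.        ]]), 'pose': array([[-2.16143788e-02, -9.78677294e-01,  2.04263490e-01,
         3.63080596e-01],
       [-9.99766340e-01,  2.12174588e-02, -4.13330479e-03,
         5.28198843e-02],
       [-2.88780632e-04, -2.04305100e-01, -9.78907219e-01,
 
[... 252 characters left out ...]
       ,   1.        ]]), 'pose': array([[-0.955209  , -0.18133042,  0.23386973,  0.3547688 ],
       [-0.29511577,  0.52502678, -0.79828163,  0.75507207],
       [ 0.02196487, -0.83154444, -0.55502377,  0.56323004],
       [ 0.        ,  0.        ,  0.        ,  1.        ]])}
wrist {'K': array([[368.4946658 ,   0.        , 324.89275722],
       [  0.        , 368.4946658 , 243.31877899],
       [  0.        ,   0.        ,   1.        ]]), 'pose': array([[ 0.41504893,  0.86606096,  0.2786984 ,  0.15618618],
       [ 0.90979687, -0.39441752, -0.1292458 ,  0.53334727],
       [-0.00201121,  0.30720226, -0.95164212,  0.38411779],
       [ 0.        ,  0.        ,  0.        ,  1.        ]])}
```

View pics/top0.png

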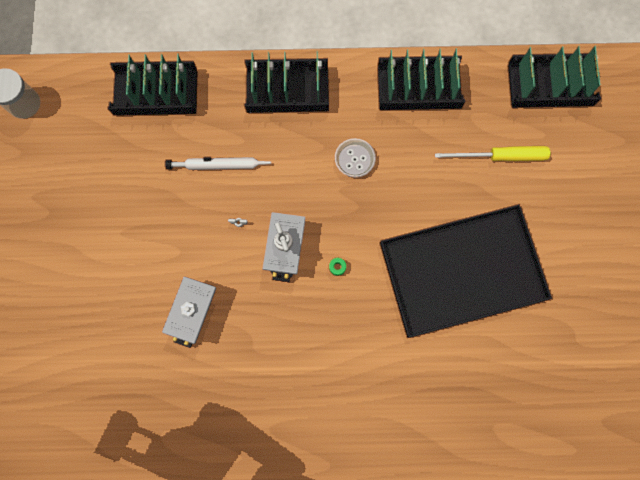

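View pics/side0.png

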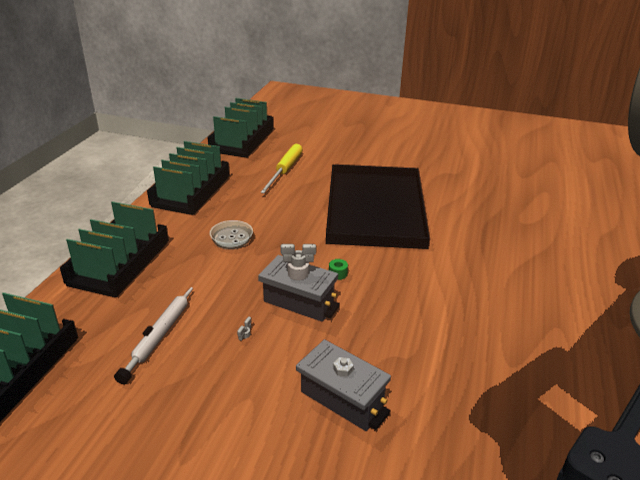

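View pics/wrist0.png

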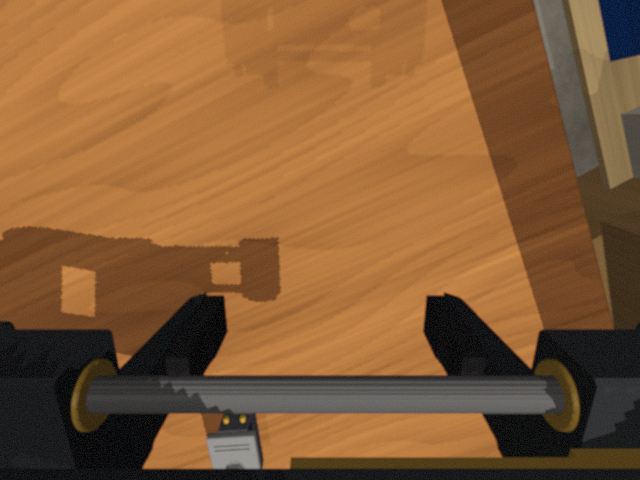

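The top view shows the target box at (285,243) with the wing nut at (283,238), the hex-nut box at (190,310), and the small decoy wing nut at (238,222). The green ring decoy is at (338,267) and the tray is at (466,270). The side view shows the wing nut at (298,258) on the spacer.

```bash
python3 - <<'E'
from h import *
for tag in ['top0','side0']:
    z=load(tag); W=cloud(z); x,y,h=W[...,0],W[...,1],W[...,2]
    roi=(x>0.28)&(x<0.5)&(y>0.05)&(y<0.2)
    m=roi&(h>0.045)&(h<0.064)
    r=cv2.minAreaRect(W[m][:,:2].astype(np.float32)*1000); print(tag,'cover',r,np.median(h[m]),m.sum())
    m=roi&(h>0.064)
    P=W[m]; print('hist',np.histogram(P[:,2],bins=np.arange(.06,.13,.005)))
    for lo,hi in [(.066,.077),(.0775,.09),(.092,.12)]:
        q=P[(P[:,2]>lo)&(P[:,2]<hi)]
        if len(q)>5: print(lo,len(q),q.mean(0),cv2.minAreaRect(q[:,:2].astype(np.float32)*1000))
    # tray
    roi=(x>0.2)&(x<0.6)&(y<-0.03)&(y>-0.4)&(h>0.012)&(h<0.03)
    cnt,lab,st,ce=cv2.connectedComponentsWithStats(roi.astype(np.uint8))
    i=1+np.argmax(st[1:,4]); m=lab==i
    print('tray rim',cv2.minAreaRect(W[m][:,:2].astype(np.float32)*1000),np.median(h[m]),m.sum())
z=load('top0');s=load('side0')
cv2.imwrite('pics/c.png',np.hstack([cv2.resize(z['im'][195:295,240:340],(400,400),interpolation=2),cv2.resize(s['im'][230:330,245:345],(400,400),interpolation=2)]))
E
```

```text
top0 cover ((0.0, 0.0), (0.0, 0.0), 0.0) nan 0
hist (array([0, 0, 0, 0, 0, 0, 0, 0, 0, 0, 0, 0, 0, 0]), array([0.06 , 0.065, 0.07 , 0.075, 0.08 , 0.085, 0.09 , 0.095, 0.1  ,
       0.105, 0.11 , 0.115, 0.12 , 0.125, 0.13 ]))
tray rim ((524.7479248046875, -177.4412078857422), (170.35667419433594, 251.2777862548828), 13.59340763092041) 0.021189680203981487 1194
side0 cover ((0.0, 0.0), (0.0, 0.0), 0.0) nan 0
hist (array([0, 0, 0, 0, 0, 0, 0, 0, 0, 0, 0, 0, 0, 0]), array([0.06 , 0.065, 0.07 , 0.075, 0.08 , 0.085, 0.09 , 0.095, 0.1  ,
       0.105, 0.11 , 0.115, 0.12 , 0.125, 0.13 ]))
tray rim ((524.644775390625, -177.13375854492188), (169.93490600585938, 257.68218994140625), 13.4644136428833) 0.01933985437670782 1353
  return _methods._mean(a, axis=axis, dtype=dtype,
  ret = ret.dtype.type(ret / rcount)
```

View pics/c.png

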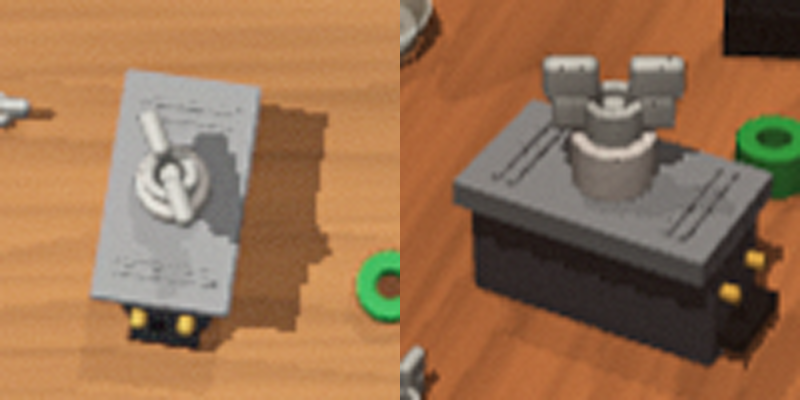

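Both crops show the wing nut sitting on the spacer and cover, with the wings about 25° off the box's long axis. My search region was in the wrong place, so I'll fix that.

```bash
python3 - <<'E'
from h import *
W=cloud(load('top0')); print(W[243,285],W[270,466],W[225,272])
c=W[243,285]
for tag in ['top0','side0']:
    z=load(tag); W=cloud(z); x,y,h=W[...,0],W[...,1],W[...,2]
    roi=(abs(x-c[0])<.08)&(abs(y-c[1])<.07)
    m=roi&(h>0.049)&(h<0.061)
    r=cv2.minAreaRect(W[m][:,:2].astype(np.float32)*1000); print(tag,'cover',r,np.median(h[m]),m.sum())
    m=roi&(h>0.061)
    P=W[m]; print('hist',np.histogram(P[:,2],bins=np.arange(.06,.125,.005)))
    for lo,hi in [(.061,.072),(.072,.079),(.08,.094),(.096,.12)]:
        q=P[(P[:,2]>lo)&(P[:,2]<hi)]
        if len(q)>5: print(lo,len(q),q.mean(0),cv2.minAreaRect(q[:,:2].astype(np.float32)*1000))
E
```

```text
[0.5579493  0.11862483 0.10445842] [ 0.5247058  -0.18277383  0.00680574] [0.59832161 0.14306818 0.05841217]
top0 cover ((569.9298095703125, 124.8321533203125), (56.40290832519531, 96.82093811035156), 80.80561828613281) 0.055446856026518776 1641
hist (array([10, 11, 52, 44, 16, 61, 24,  9, 62, 53,  0,  0]), array([0.06 , 0.065, 0.07 , 0.075, 0.08 , 0.085, 0.09 , 0.095, 0.1  ,
       0.105, 0.11 , 0.115, 0.12 ]))
0.061 27 [0.56745885 0.12026571 0.06658058] ((582.6175537109375, 118.68464660644531), (24.552209854125977, 57.61784362792969), 74.6322021484375)
0.072 89 [0.5677774  0.12437247 0.07521513] ((569.8887939453125, 124.98454284667969), (27.221330642700195, 28.874006271362305), 22.93282127380371)
0.08 100 [0.56959415 0.12461679 0.08792324] ((563.59375, 124.41598510742188), (31.708894729614258, 19.177181243896484), 0.27267590165138245)
0.096 123 [0.56891199 0.12441239 0.10419117] ((569.4027709960938, 124.58431243896484), (46.991703033447266, 7.93700647354126), 18.661657333374023)
side0 cover ((569.5408935546875, 125.44368743896484), (59.472713470458984, 98.33863067626953), 81.34186553955078) 0.05571096638646067 1645
hist (array([ 51,  58,  79,  96,  92, 157,  91,  85, 122,  35,   0,   0]), array([0.06 , 0.065, 0.07 , 0.075, 0.08 , 0.085, 0.09 , 0.095, 0.1  ,
       0.105, 0.11 , 0.115, 0.12 ]))
0.061 137 [0.56647798 0.13634037 0.06648508] ((566.79931640625, 135.431396484375), (27.458908081054688, 11.271020889282227), 15.842620849609375)
0.072 133 [0.5668204  0.13342311 0.07537872] ((568.5199584960938, 133.34237670898438), (34.09029006958008, 18.06853485107422), 14.55200481414795)
0.08 323 [0.56885094 0.1287858  0.08720586] ((569.3240966796875, 127.61272430419922), (40.720947265625, 23.89434814453125), 48.57591247558594)
0.096 225 [0.56936341 0.12732704 0.10192662] ((569.2634887695312, 125.34113311767578), (47.04410934448242, 13.400769233703613), 19.720630645751953)
```

```bash
cat >> h.py <<'E'
from scipy.spatial.transform import Rotation as Ro
def plan(p,ang):
    s=state(); R0=Ro.from_rotvec(s['tool_rot']).as_matrix(); a=np.radians(ang)
    y=np.array([np.cos(a),np.sin(a),0]);z=np.array([0,0,-1.]);x=np.cross(y,z)
    R1=np.stack([x,y,z],1)
    print('t',round(s['time'],2),'pos',s['eef_pos'].round(4),'w',round(s['gripper_width'],4),'F',s['ft_force'].round(1))
    print('shift',(R0.T@(np.array(p)-s['eef_pos'])).round(4),'turn',np.degrees(Ro.from_matrix(R0.T@R1).as_rotvec()).round(2))
E
python3 - <<'E'
from h import *
plan([.5695,.1248,.18],108.7)
E
```

```text
t 0.15 pos [0.2285 0.5    0.2111] w 0.0877 F [-0.5 -0.1 -0.4]
shift [-0.4661 -0.1994  0.0312] turn [-5.000e-02 -3.000e-02 -4.327e+01]
```

>>> send_rows([
  [[-0.466,-0.199,0.031,0,0,-43.3,0],[-0.466,-0.199,0.031,0,0,-43.3,0],[-0.466,-0.199,0.031,0,0,-43.3,0],[-0.466,-0.199,0.031,0,0,-43.3,0],[-0.466,-0.199,0.031,0,0,-43.3,0],[-0.466,-0.199,0.031,0,0,-43.3,0],[-0.466,-0.199,0.031,0,0,-43.3,0],[-0.466,-0.199,0.031,0,0,-43.3,0],[-0.466,-0.199,0.031,0,0,-43.3,0],[-0.466,-0.199,0.031,0,0,-43.3,0],[-0.466,-0.199,0.031,0,0,-43.3,0],[-0.466,-0.199,0.031,0,0,-43.3,0],[-0.466,-0.199,0.031,0,0,-43.3,0],[-0.466,-0.199,0.031,0,0,-43.3,0],[-0.466,-0.199,0.031,0,0,-43.3,0],[-0.466,-0.199,0.031,0,0,-43.3,0],[-0.466,-0.199,0.031,0,0,-43.3,0],[-0.466,-0.199,0.031,0,0,-43.3,0]],
], squeeze=15)

```text
time: 1.65
eef_pos: [0.569, 0.1266, 0.1809]
tool_rot: [-0.514, 3.099, 0.0]
ft_force: [0.2, -0.3, 0.7]
gripper_width: 0.0883
```

```bash
python3 - <<'E'
from h import *
im,d,c=snap('wrist','wrist1')
W=cloud(load('wrist1')); x,y,h=W[...,0],W[...,1],W[...,2]
roi=(abs(x-.5695)<.04)&(abs(y-.1248)<.04)
for lo,hi in [(.072,.079),(.08,.094),(.096,.112)]:
    m=roi&(h>lo)&(h<hi); q=W[m]
    if len(q)>5: print(lo,len(q),q.mean(0),cv2.minAreaRect(q[:,:2].astype(np.float32)*1000))
plan([.5695,.1248,.0915],108.7)
E
```

```text
0.072 324 [0.56611084 0.12308429 0.07469118] ((568.48291015625, 123.22351837158203), (25.624244689941406, 29.56148338317871), 23.589298248291016)
0.08 425 [0.56969165 0.12419664 0.08752351] ((563.1078491210938, 123.57931518554688), (33.212459564208984, 21.090164184570312), 3.0029022693634033)
0.096 577 [0.56756361 0.12326273 0.10358817] ((569.4093627929688, 123.93059539794922), (47.711631774902344, 7.999231815338135), 18.628341674804688)
t 1.7 pos [0.5691 0.1265 0.1809] w 0.0886 F [-0.4 -0.6  0.5]
shift [ 0.0002 -0.0018  0.0894] turn [-0.    0.02  0.13]
```

View pics/wrist1.png

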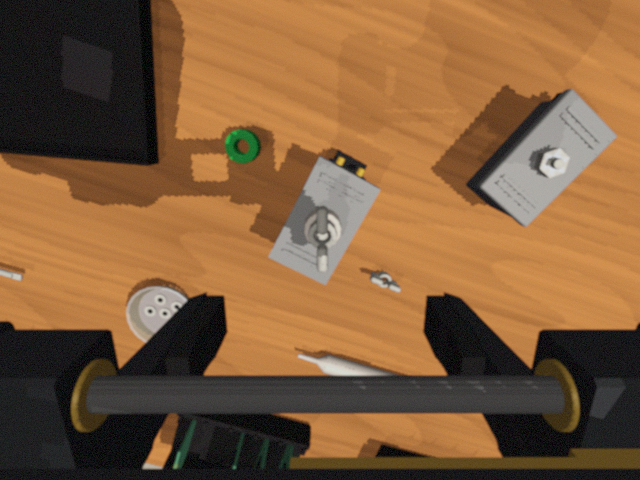

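The wrist view shows the wing nut at (322,235), midway between the fingers. Its centre measures (0.5694, 0.124), which agrees with the other views. Next I descend and pinch.

>>> send_rows([
  [[0,-0.0023,0.03,0,0,0,0],[0,-0.0023,0.06,0,0,0,0.4],[0,-0.0023,0.08,0,0,0,0.6],[0,-0.0023,0.089,0,0,0,0.6],[0,-0.0023,0.089,0,0,0,0.6],[0,-0.0023,0.089,0,0,0,0.6],[0,-0.0023,0.089,0,0,0,0.6]],
], squeeze=15)

```text
time: 2.28
eef_pos: [0.5712, 0.1235, 0.0931]
tool_rot: [-0.511, 3.097, -0.001]
ft_force: [-0.1, -0.7, -0.2]
gripper_width: 0.0504
```

```bash
python3 - <<'E'
from h import *
im,d,c=snap('side','side1')
cv2.imwrite('pics/side1c.png',cv2.resize(im[150:350,200:400],(600,600)))
plan([.5695,.1242,.0910],108.7)
E
```

```text
t 2.33 pos [0.5712 0.1235 0.0931] w 0.0463 F [-0.5  0.3 -0.5]
shift [0.0014 0.0013 0.0021] turn [-0.05  0.15  0.05]
```

View pics/side1c.png

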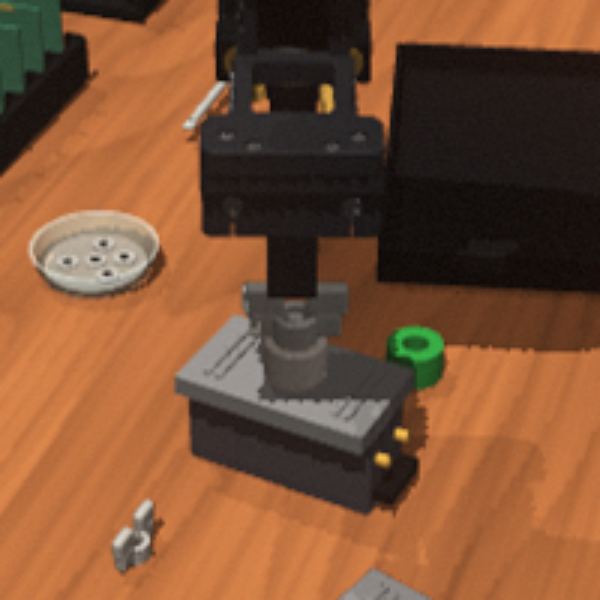

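The side view shows the fingers straddling the wings, above the hub and centred on the axis. I'll correct by about 1.5 mm and close.

>>> send_rows([
  [[0.001,0.001,0.0015,0,0,0,0.6],[0.001,0.001,0.0015,0,0,0,0.8],[0.001,0.001,0.0015,0,0,0,1],[0.001,0.001,0.0015,0,0,0,1],[0.001,0.001,0.0015,0,0,0,1],[0.001,0.001,0.0015,0,0,0,1],[0.001,0.001,0.0015,0,0,0,1],[0.001,0.001,0.0015,0,0,0,1],[0.001,0.001,0.0015,0,0,0,1],[0.001,0.001,0.0015,0,0,0,1],[0.001,0.001,0.0015,0,0,0,1]],
], squeeze=20)

```text
time: 3.25
eef_pos: [0.5692, 0.1239, 0.09]
tool_rot: [0.511, -3.1, -0.0]
ft_force: [0.4, 0.1, 0.1]
gripper_width: -0.0001
```

The gripper closed to 0 mm, so it is holding nothing. I'll look before moving.

```bash
python3 - <<'E'
from h import *
im,d,c=snap('side','side2')
im2,d,c=snap('top','top2'); im3,d,c=snap('wrist','wrist2')
cv2.imwrite('pics/side2c.png',np.hstack([cv2.resize(im[210:310,240:340],(400,400)),cv2.resize(im2[190:290,240:340],(400,400))]))
print(state()['gripper_width'])
E
```

```text
3.549093834574507e-05
```

View pics/side2c.png

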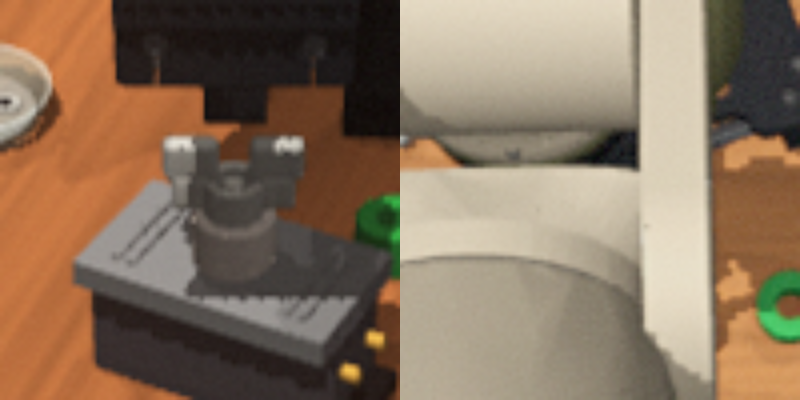

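View pics/wrist2.png

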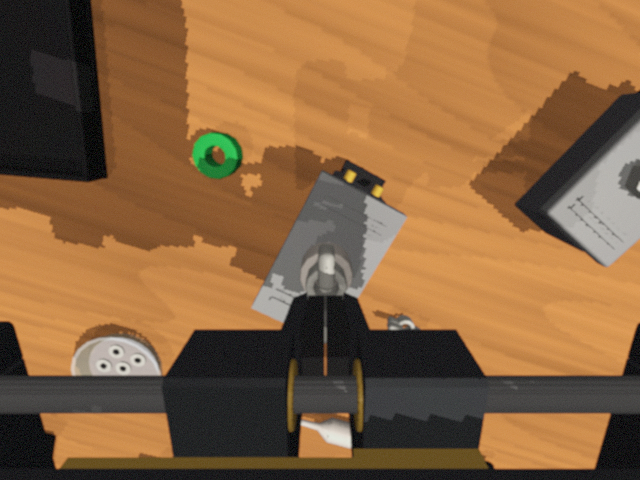

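```bash
python3 - <<'E'
from h import *
for t,p in [('side2',[.5692,.1239,.09]),('wrist2',[.5692,.1239,.09]),('side2',[.5694,.124,.105]),('wrist2',[.5694,.124,.105])]:
    z=load(t); q=z['T'][:3,:3].T@(np.array(p)-z['T'][:3,3]); print(t,p,(z['K']@q/q[2])[:2].round(1))
W=cloud(load('side2')); print('finger column', [W[r,298].round(4) for r in range(225,260,2)])
Wt=W; x,y,h=W[...,0],W[...,1],W[...,2]
roi=(abs(x-.57)<.03)&(abs(y-.124)<.03)
for lo,hi in [(.096,.108)]:
    m=roi&(h>lo)&(h<hi); q=W[m]; print(len(q),q.mean(0),cv2.minAreaRect(q[:,:2].astype(np.float32)*1000))
W=cloud(load('wrist2'));print('nut wing',W[265,326],W[255,326], 'tip',[W[r,310].round(4) for r in range(290,312,3)])
z=load('side2'); cv2.imwrite('pics/side2d.png',cv2.resize(z['im'][150:300,220:370],(600,600),interpolation=2))
E
```

```text
side2 [0.5692, 0.1239, 0.09] [298.9 253.1]
wrist2 [0.5692, 0.1239, 0.09] [325.3 287.7]
side2 [0.5694, 0.124, 0.105] [298.8 244. ]
wrist2 [0.5694, 0.124, 0.105] [325.4 301.5]
finger column [array([0.5425, 0.206 , 0.1907]), array([0.5423, 0.2066, 0.1883]), array([0.5421, 0.207 , 0.1859]), array([0.5663, 0.1363, 0.1341]), array([0.5658, 0.1378, 0.1321]), array([0.5655, 0.1387, 0.1296]), array([0.5657, 0.1381, 0.126 ]), array([0.5663, 0.1362, 0.1215]), array([ 6.227e-01, -2.870e-02, -1.000e-04]), array([ 0.6202, -0.0213,  0.0012]), array([ 0.6185, -0.0164,  0.0007]), array([ 0.6166, -0.0108,  0.0008]), array([ 6.149e-01, -6.100e-03,  3.000e-04]), array([0.5722, 0.1188, 0.0893]), array([0.572 , 0.1194, 0.0865]), array([0.5697, 0.1261, 0.0882]), array([0.5675, 0.1326, 0.0898]), array([0.5664, 0.1357, 0.0889])]
226 [0.56973463 0.12783228 0.10215358] ((569.3193359375, 125.16954803466797), (46.992706298828125, 11.981477737426758), 18.660371780395508)
nut wing [0.5518047  0.11831407 0.1048621 ] [0.54763159 0.11689466 0.10354116] tip [array([0.5739, 0.1171, 0.0878]), array([0.575 , 0.1175, 0.089 ]), array([0.5633, 0.1148, 0.1171]), array([0.5629, 0.1148, 0.1208]), array([0.5632, 0.115 , 0.1228]), array([0.5629, 0.1151, 0.126 ]), array([0.5623, 0.115 , 0.1298]), array([0.563 , 0.1153, 0.1308])]
```

View pics/side2d.png

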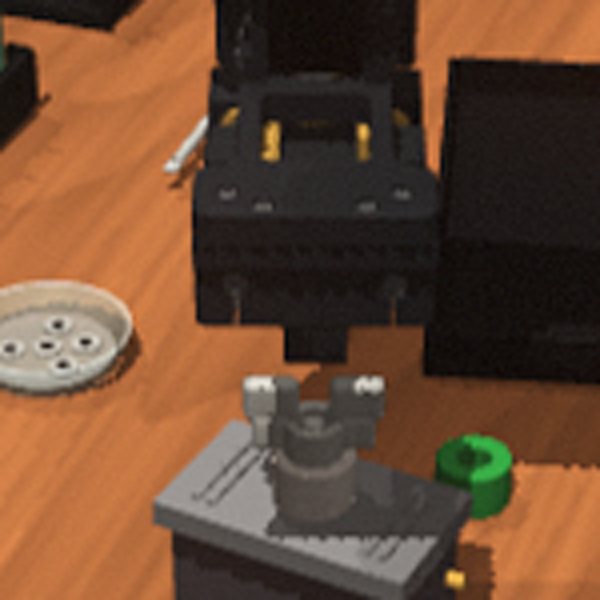

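```bash
python3 - <<'E'
from h import *
print(state()['eef_pos'],state()['joint_positions'])
c=calibration('wrist');print(c['pose'][:3,3])
for t,u in [('wrist0',213),('wrist1',213),('wrist2',310)]:
    z=load(t); d=z['d']; T=z['T']
    print(t,T[:3,3],[(r,round(float(d[r,u]),4)) for r in range(285,320,4)])
    W=cloud(z); print(W[302,u])
z=load('side1');W=cloud(z)
print([W[r,297].round(4) for r in range(225,260,2)])
E
```

```text
[0.56921093 0.12392368 0.09007869] [ 1.12888067e-02  5.47462496e-01  1.38804705e+00 -3.77888454e-05
  1.20603714e+00 -1.88648928e+00]
[0.49374071 0.0980709  0.2630426 ]
wrist0 [0.15617921 0.53333781 0.38403687] [(285, 0.419), (289, 0.4193), (293, 0.4236), (297, 0.1596), (301, 0.1568), (305, 0.1524), (309, 0.1483), (313, 0.1469), (317, 0.1464)]
[0.20073554 0.46148019 0.24566788]
wrist1 [0.49356905 0.10062897 0.35387205] [(285, 0.3861), (289, 0.388), (293, 0.3879), (297, 0.1591), (301, 0.1557), (305, 0.1523), (309, 0.1489), (313, 0.1453), (317, 0.1459)]
[0.57628558 0.07902064 0.21361417]
wrist2 [0.49374163 0.0980704  0.26304073] [(285, 0.1894), (289, 0.191), (293, 0.1912), (297, 0.1585), (301, 0.1547), (305, 0.1522), (309, 0.1481), (313, 0.1453), (317, 0.1432)]
[0.56318567 0.11502063 0.12283408]
[array([0.544 , 0.2052, 0.1899]), array([0.5442, 0.2045, 0.1867]), array([0.5582, 0.1639, 0.1559]), array([0.5579, 0.1646, 0.1535]), array([0.5592, 0.161 , 0.148 ]), array([0.5588, 0.1621, 0.1457]), array([0.559 , 0.1616, 0.1424]), array([0.5589, 0.1618, 0.1395]), array([0.5592, 0.1609, 0.1358]), array([0.5588, 0.1621, 0.1337]), array([0.5595, 0.16  , 0.1291]), array([0.5588, 0.1619, 0.1274]), array([ 0.6153, -0.0023,  0.0028]), array([0.5734, 0.1196, 0.0896]), array([0.5737, 0.1188, 0.0857]), array([0.5714, 0.1254, 0.0874]), array([0.5687, 0.1333, 0.09  ]), array([0.5682, 0.1347, 0.0877])]
```

The side and wrist depths agree with each other. The visible fingertips end at z≈0.117 while the reported TCP is 0.090, so the real fingers end about 27 mm short of the stated TCP. I'll map the gripper's actual shape in the tool frame.

```bash
python3 - <<'E'
from h import *
# tool poses
def pose(p,ang):
    a=np.radians(ang); y=np.array([np.cos(a),np.sin(a),0]);z=np.array([0,0,-1.]);x=np.cross(y,z)
    return np.stack([x,y,z],1),np.array(p)
for t,p in [('side1',[.5712,.1235,.0931]),('side2',[.5692,.1239,.0901])]:
    R,o=pose(p,108.7); W=cloud(load(t)); L=(W-o)@R
    ok=(W[...,2]>.108)&(abs(L[...,0])<.12)&(abs(L[...,1])<.12)&(W[...,2]<.3)
    q=L[ok]; b=-q[:,2] # height above TCP
    print(t)
    for lo in range(16,130,6):
        s=q[(b*1000>=lo)&(b*1000<lo+6)]
        if len(s): print(lo,len(s),'x',s[:,0].min().round(3),s[:,0].max().round(3),'y',s[:,1].min().round(3),s[:,1].max().round(3))
    v,u=np.where(ok); print(u.min(),u.max(),v.min(),v.max())
R,o=pose([.569,.1265,.1809],108.7)
L=(cloud(load('wrist1'))-o)@R
for u in (100,200,214,225,325,400):
    print(u,[(r,*(L[r,u]*1000).round(0)) for r in (300,320,340,360,385,400,425,450,465)])
E
```

```text
side1
28 33 x -0.011 0.01 y 0.035 0.04
34 58 x -0.011 0.01 y 0.037 0.041
40 64 x -0.011 0.009 y 0.037 0.043
46 65 x -0.011 0.009 y 0.037 0.042
52 67 x -0.011 0.009 y 0.039 0.044
58 53 x -0.011 0.009 y 0.039 0.044
76 11 x -0.01 0.01 y -0.034 -0.032
82 62 x -0.012 0.01 y -0.035 -0.03
88 152 x -0.03 0.033 y -0.035 0.087
94 282 x -0.034 0.034 y -0.035 0.089
100 312 x -0.035 0.034 y -0.08 0.089
106 421 x -0.034 0.034 y -0.08 0.088
112 310 x -0.034 0.034 y -0.079 0.094
118 326 x -0.034 0.034 y -0.079 0.095
124 414 x -0.035 0.034 y -0.071 0.096
266 329 112 248
side2
22 9 x -0.01 0.007 y 0.008 0.009
28 31 x -0.01 0.009 y 0.01 0.016
34 57 x -0.01 0.009 y 0.012 0.017
40 57 x -0.01 0.009 y 0.013 0.018
46 6 x -0.003 0.009 y 0.016 0.018
88 61 x -0.034 0.032 y -0.081 0.087
94 287 x -0.035 0.034 y -0.08 0.089
100 316 x -0.035 0.033 y -0.079 0.088
106 366 x -0.034 0.034 y -0.081 0.088
112 676 x -0.035 0.034 y -0.081 0.093
118 309 x -0.035 0.034 y -0.08 0.094
124 442 x -0.035 0.034 y -0.07 0.096
265 330 108 240
100 [(300, np.float64(-98.0), np.float64(-239.0), np.float64(181.0)), (320, np.float64(-12
[... 2695 characters left out ...]
50, np.float64(-303.0), np.float64(1.0), np.float64(181.0)), (465, np.float64(18.0), np.float64(-0.0), np.float64(-119.0))]
400 [(300, np.float64(-98.0), np.float64(80.0), np.float64(181.0)), (320, np.float64(-122.0), np.float64(82.0), np.float64(182.0)), (340, np.float64(-146.0), np.float64(83.0), np.float64(181.0)), (360, np.float64(-172.0), np.float64(85.0), np.float64(181.0)), (385, np.float64(27.0), np.float64(16.0), np.float64(-107.0)), (400, np.float64(24.0), np.float64(16.0), np.float64(-109.0)), (425, np.float64(-264.0), np.float64(91.0), np.float64(182.0)), (450, np.float64(-298.0), np.float64(92.0), np.float64(178.0)), (465, np.float64(18.0), np.float64(14.0), np.float64(-119.0))]
```

The whole gripper, body included (which begins about 90 mm up rather than 64 mm), sits ≈26 mm higher than the reported TCP. Laterally it is centred. I'll use reported z = real z − 0.026, so the pinch goes to a reported z ≈ 0.066.

>>> send_rows([
  [[0,0,0,0,0,0,0.5],[0,0,0,0,0,0,0.5],[0,0,0,0,0,0,0.5],[0,0,0,0,0,0,0.5],[0,0,0,0,0,0,0.5],[0,0,0,0,0,0,0.5],[0,0,0.01,0,0,0,0.5],[0,0,0.02,0,0,0,0.5],[0,0,0.024,0,0,0,0.5],[0,0,0.024,0,0,0,0.5],[0,0,0.024,0,0,0,0.5]],
], squeeze=20)

```text
time: 4.32
eef_pos: [0.5691, 0.1239, 0.0655]
tool_rot: [0.511, -3.099, -0.0]
ft_force: [-0.5, 0.1, 0.8]
gripper_width: 0.044
```

```bash
python3 - <<'E'
from h import *
im,d,c=snap('side','side3')
cv2.imwrite('pics/side3c.png',cv2.resize(im[180:300,240:360],(600,600),interpolation=2))
plan([.5694,.1242,.0655],108.7)
E
```

```text
t 4.37 pos [0.5693 0.1239 0.066 ] w 0.0441 F [ 0.2  0.5 -0.5]
shift [-0.0002  0.0003  0.0005] turn [ 0.   -0.01  0.03]
```

View pics/side3c.png

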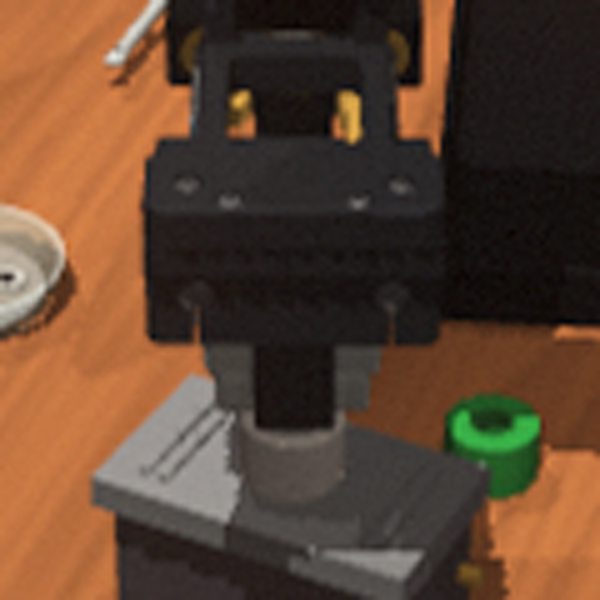

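Now a finger covers the nut from the side and reaches the hub level, with the wing tips visible on both sides of it. Closing.

>>> send_rows([
  [[0,0,0,0,0,0,0.7],[0,0,0,0,0,0,0.8],[0,0,0,0,0,0,0.9],[0,0,0,0,0,0,1],[0,0,0,0,0,0,1],[0,0,0,0,0,0,1],[0,0,0,0,0,0,1],[0,0,0,0,0,0,1]],
], squeeze=20)

```text
time: 5.03
eef_pos: [0.5692, 0.1239, 0.0661]
tool_rot: [-0.511, 3.1, 0.0]
ft_force: [0.5, 0.4, -0.0]
gripper_width: 0.0077
```

The width is 7.7 mm, so the wings are pinched. Lifting.

>>> send_rows([
  [[0,0,-0.01,0,0,0,1],[0,0,-0.02,0,0,0,1],[0,0,-0.03,0,0,0,1],[0,0,-0.045,0,0,0,1],[0,0,-0.06,0,0,0,1],[0,0,-0.08,0,0,0,1],[0,0,-0.08,0,0,0,1],[0,0,-0.08,0,0,0,1]],
])

```text
time: 5.7
eef_pos: [0.5696, 0.1239, 0.1473]
tool_rot: [-0.511, 3.097, -0.001]
ft_force: [0.1, 0.3, -0.7]
gripper_width: 0.0071
```

```bash
python3 - <<'E'
from h import *
im,d,c=snap('side','side4')
cv2.imwrite('pics/side4c.png',cv2.resize(im[160:310,220:370],(600,600),interpolation=2))
plan([.4742,-.1176,.10],108.7)
W=cloud(load('side4')); x,y,h=W[...,0],W[...,1],W[...,2]
roi=(abs(x-.57)<.03)&(abs(y-.125)<.03)&(h>.07)&(h<.079); q=W[roi]
print(cv2.minEnclosingCircle(q[:,:2].astype(np.float32)*1000),len(q))
E
```

```text
t 5.75 pos [0.5691 0.1239 0.1461] w 0.0075 F [-0.5 -0.  -0.9]
shift [ 0.1674 -0.1983  0.0461] turn [-0.01  0.02  0.03]
((569.1989135742188, 126.26249694824219), 15.336874961853027) 247
```

View pics/side4c.png

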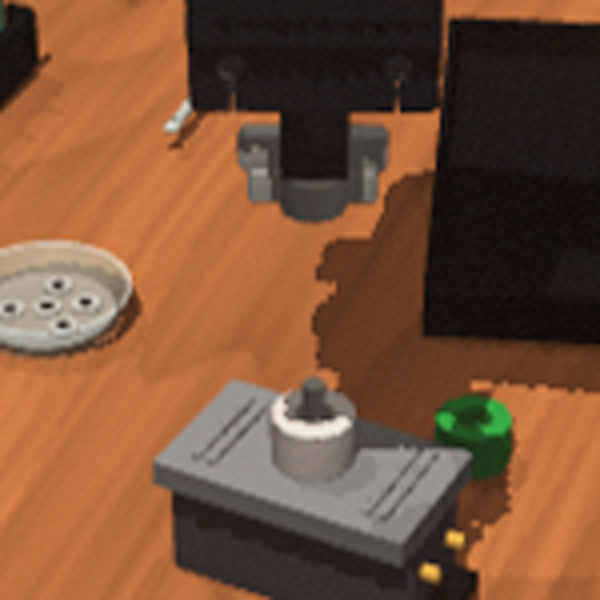

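The nut is held level and clear of the stud. The spacer stays on the stud, upright. Moving over the tray and lowering.

>>> send_rows([
  [[0.04,-0.05,0,0,0,0,1],[0.08,-0.095,0,0,0,0,1],[0.115,-0.135,0,0,0,0,1],[0.15,-0.17,0,0,0,0,1],[0.167,-0.198,0,0,0,0,1],[0.167,-0.198,0,0,0,0,1],[0.167,-0.198,0.03,0,0,0,1],[0.167,-0.198,0.06,0,0,0,1],[0.167,-0.198,0.09,0,0,0,1],[0.167,-0.198,0.115,0,0,0,1],[0.167,-0.198,0.132,0,0,0,1],[0.167,-0.198,0.142,0,0,0,1],[0.167,-0.198,0.147,0,0,0,1],[0.167,-0.198,0.147,0,0,0,1],[0.167,-0.198,0.147,0,0,0,1]],
])

```text
time: 7.0
eef_pos: [0.4746, -0.1172, -0.001]
tool_rot: [0.511, -3.099, -0.0]
ft_force: [-1.5, -0.5, -0.5]
gripper_width: 0.0073
```

```bash
python3 - <<'E'
from h import *
plan([.4742,-.1176,-.0035],108.7)
E
```

```text
t 7.0 pos [ 0.4746 -0.1172 -0.001 ] w 0.0073 F [-1.5 -0.5 -0.5]
shift [ 0.0005 -0.0003  0.0025] turn [ 0.02 -0.02  0.04]
```

Lower 2 mm more, open, then lift.

>>> send_rows([
  [[0,0,0.002,0,0,0,1],[0,0,0.0025,0,0,0,1],[0,0,0.0025,0,0,0,0.8],[0,0,0.0025,0,0,0,0.65],[0,0,0.0025,0,0,0,0.65],[0,0,0.0025,0,0,0,0.65],[0,0,0.0025,0,0,0,0.65],[0,0,-0.02,0,0,0,0.65],[0,0,-0.05,0,0,0,0.65],[0,0,-0.08,0,0,0,0.5],[0,0,-0.12,0,0,0,0.5],[0,0,-0.12,0,0,0,0.5]],
])

```text
time: 8.0
eef_pos: [0.4772, -0.1184, 0.1252]
tool_rot: [-0.51, 3.091, -0.011]
ft_force: [0.7, -0.4, 1.1]
gripper_width: 0.044
```

```bash
python3 - <<'E'
from h import *
im,d,c=snap('top','top5')
W=cloud(load('top5')); x,y,h=W[...,0],W[...,1],W[...,2]
q=W[(abs(x-.57)<.03)&(abs(y-.125)<.03)&(h>.07)&(h<.079)]
print(cv2.minEnclosingCircle(q[:,:2].astype(np.float32)*1000),len(q))
q=W[(abs(x-.57)<.09)&(abs(y-.125)<.08)&(h>.05)&(h<.061)]
print(cv2.minAreaRect(q[:,:2].astype(np.float32)*1000))
plan([.5694,.1242,.10],108.7)
E
```

```text
((569.7969970703125, 124.58960723876953), 15.24601936340332) 216
((569.999755859375, 124.82354736328125), (56.26681900024414, 96.90131378173828), 80.90254211425781)
t 8.05 pos [ 0.4761 -0.1179  0.1221] w 0.0441 F [ 0.5  0.5 -1.2]
shift [-0.166   0.1994  0.0219] turn [-0.3   0.29  0.04]
```

View pics/top5.png

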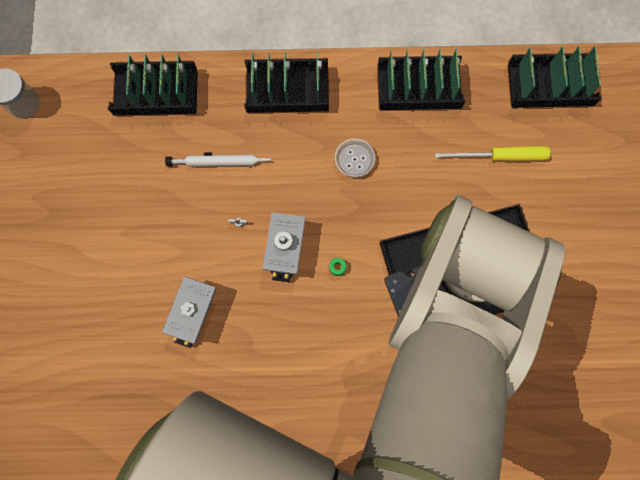

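The top view shows the spacer still on the stud at (283,240), at (0.5697, 0.1245), and the cover hasn't moved. The nut is hidden under the arm, so I'll check it after moving away. Next I go over the spacer.

>>> send_rows([
  [[-0.05,0.06,0,0,0,0,0.35],[-0.1,0.12,0,0,0,0,0.35],[-0.14,0.165,0,0,0,0,0.35],[-0.166,0.199,0,0,0,0,0.35],[-0.166,0.199,0,0,0,0,0.35],[-0.166,0.199,0,0,0,0,0.35],[-0.166,0.199,0,0,0,0,0.35],[-0.166,0.199,0,0,0,0,0.35],[-0.166,0.199,0,0,0,0,0.35]],
])

```text
time: 8.8
eef_pos: [0.5672, 0.1243, 0.1178]
tool_rot: [0.512, -3.097, 0.0]
ft_force: [0.2, -1.3, 0.3]
gripper_width: 0.057
```

```bash
python3 - <<'E'
from h import *
im,d,c=snap('top','top6')
W=cloud(load('top6')); x,y,h=W[...,0],W[...,1],W[...,2]
q=W[(abs(x-.474)<.04)&(abs(y+.1176)<.04)&(h>.012)&(h<.06)]
print(len(q),q.mean(0),q[:,2].max(),cv2.minAreaRect(q[:,:2].astype(np.float32)*1000))
cv2.imwrite('pics/top6c.png',cv2.resize(im[190:350,370:570],(800,640)[:2]) [:600])
plan([.5695,.1244,.033],108.7)
E
```

```text
215 [ 0.47343936 -0.11701708  0.02608684] 0.0375577716330191 ((461.4242858886719, -125.92900085449219), (79.63935852050781, 21.16887855529785), 35.10499572753906)
t 8.85 pos [0.5673 0.1235 0.1181] w 0.0572 F [ 0.1 -1.1 -0.2]
shift [-0.0026  0.0001  0.0851] turn [ 0.01 -0.11  0.  ]
```

View pics/top6c.png

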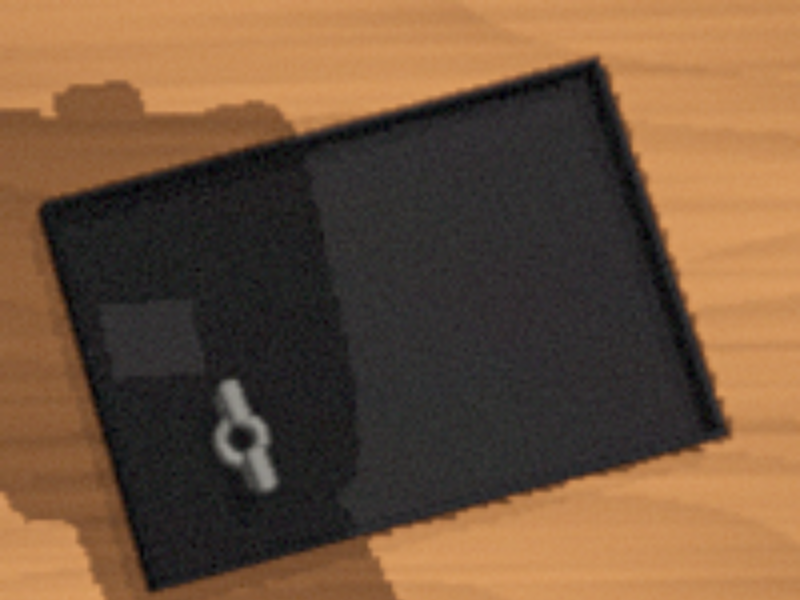

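The wing nut stands upright in the tray at about (430,299) in the full image. Now the spacer.

>>> send_rows([
  [[-0.0026,0,0.0,0,0,0,0.35],[-0.0026,0,0.02,0,0,0,0.35],[-0.0026,0,0.04,0,0,0,0.35],[-0.0026,0,0.06,0,0,0,0.35],[-0.0026,0,0.075,0,0,0,0.35],[-0.0026,0,0.085,0,0,0,0.35],[-0.0026,0,0.085,0,0,0,0.35],[-0.0026,0,0.085,0,0,0,0.35]],
])

```text
time: 9.52
eef_pos: [0.5706, 0.1246, 0.0343]
tool_rot: [0.51, -3.1, 0.0]
ft_force: [0.4, 0.9, 0.1]
gripper_width: 0.0574
```

```bash
python3 - <<'E'
from h import *
plan([.5695,.1244,.033],108.7)
im,d,c=snap('side','side7')
cv2.imwrite('pics/side7c.png',cv2.resize(im[180:300,240:360],(600,600),interpolation=2))
E
```

```text
t 9.52 pos [0.5706 0.1246 0.0343] w 0.0574 F [0.4 0.9 0.1]
shift [0.0011 0.0001 0.0013] turn [ 0.   -0.01 -0.03]
```

View pics/side7c.png

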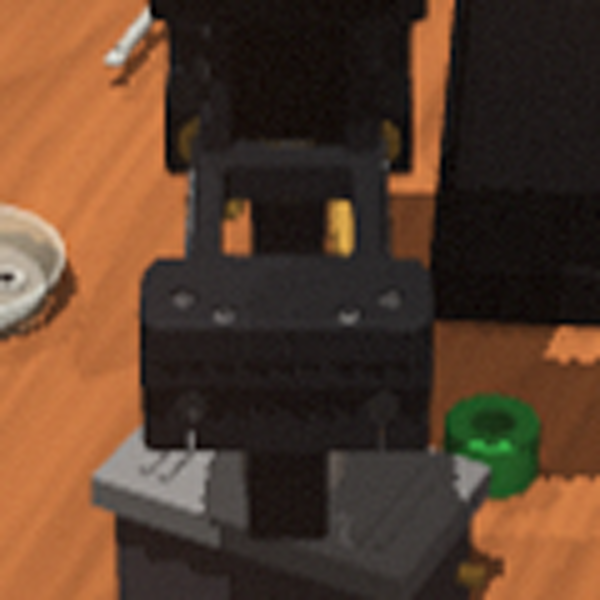

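The finger sits just above the cover, alongside the spacer. Closing.

>>> send_rows([
  [[0.0005,0,0.0005,0,0,0,0.5],[0.0005,0,0.0005,0,0,0,0.6],[0.0005,0,0.0005,0,0,0,0.7],[0.0005,0,0.0005,0,0,0,0.85],[0.0005,0,0.0005,0,0,0,0.85],[0.0005,0,0.0005,0,0,0,0.85],[0.0005,0,0.0005,0,0,0,0.85]],
], squeeze=20)

```text
time: 10.15
eef_pos: [0.5701, 0.1253, 0.0339]
tool_rot: [-0.511, 3.099, -0.0]
ft_force: [-0.2, 0.9, 4.2]
gripper_width: 0.0295
```

>>> send_rows([
  [[0,0,-0.01,0,0,0,0.85],[0,0,-0.02,0,0,0,0.85],[0,0,-0.03,0,0,0,0.85],[0,0,-0.045,0,0,0,0.85],[0,0,-0.06,0,0,0,0.85],[0,0,-0.08,0,0,0,0.85],[0,0,-0.08,0,0,0,0.85],[0,0,-0.08,0,0,0,0.85]],
])

```text
time: 10.82
eef_pos: [0.5704, 0.1252, 0.1147]
tool_rot: [-0.511, 3.097, -0.001]
ft_force: [0.4, -0.7, -1.0]
gripper_width: 0.029
```

```bash
python3 - <<'E'
from h import *
im,d,c=snap('side','side8')
cv2.imwrite('pics/side8c.png',cv2.resize(im[160:310,220:370],(600,600),interpolation=2))
plan([.5471,-.10,-.016],108.7)
W=cloud(load('side8')); x,y,h=W[...,0],W[...,1],W[...,2]
q=W[(abs(x-.57)<.09)&(abs(y-.125)<.08)&(h>.05)&(h<.061)]
print(cv2.minAreaRect(q[:,:2].astype(np.float32)*1000))
E
```

```text
t 10.87 pos [0.5698 0.1252 0.1135] w 0.0294 F [-0.3 -0.2  0.1]
shift [ 0.0938 -0.206   0.1295] turn [-0.    0.01  0.03]
((569.6338500976562, 125.5137710571289), (60.400108337402344, 98.63517761230469), 80.48872375488281)
```

View pics/side8c.png

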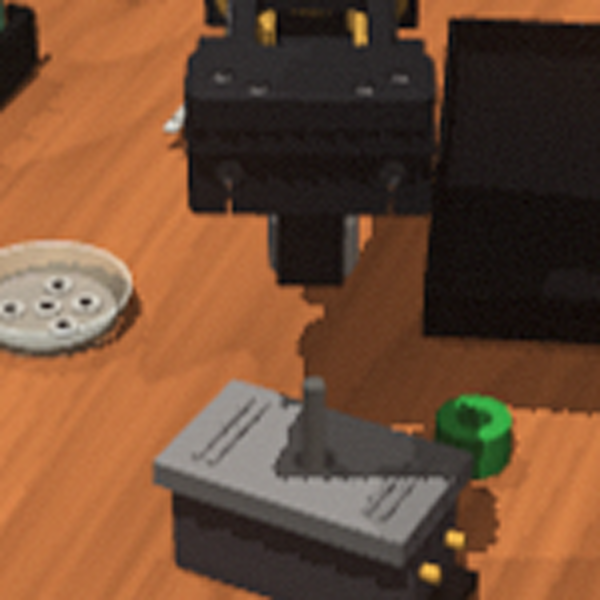

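The spacer is held (29 mm) and clear of the stud, and the cover is unmoved. Placing it in the tray.

>>> send_rows([
  [[0.02,-0.04,0,0,0,0,0.85],[0.035,-0.08,0,0,0,0,0.85],[0.055,-0.12,0,0,0,0,0.85],[0.07,-0.16,0,0,0,0,0.85],[0.085,-0.19,0,0,0,0,0.85],[0.094,-0.206,0,0,0,0,0.85],[0.094,-0.206,0,0,0,0,0.85],[0.094,-0.206,0.03,0,0,0,0.85],[0.094,-0.206,0.06,0,0,0,0.85],[0.094,-0.206,0.09,0,0,0,0.85],[0.094,-0.206,0.11,0,0,0,0.85],[0.094,-0.206,0.122,0,0,0,0.85],[0.094,-0.206,0.128,0,0,0,0.85],[0.094,-0.206,0.129,0,0,0,0.85],[0.094,-0.206,0.129,0,0,0,0.85],[0.094,-0.206,0.129,0,0,0,0.85]],
])

```text
time: 12.2
eef_pos: [0.5474, -0.0998, -0.015]
tool_rot: [-0.512, 3.099, -0.001]
ft_force: [0.1, 0.7, -0.7]
gripper_width: 0.0292
```

>>> send_rows([
  [[0,0,0.0015,0,0,0,0.85],[0,0,0.0015,0,0,0,0.7],[0,0,0.0015,0,0,0,0.5],[0,0,0.0015,0,0,0,0.5],[0,0,0.0015,0,0,0,0.5],[0,0,0.0015,0,0,0,0.5],[0,0,-0.03,0,0,0,0.5],[0,0,-0.06,0,0,0,0.5],[0,0,-0.1,0,0,0,0.5],[0,0,-0.14,0,0,0,0.3],[0,0,-0.14,0,0,0,0.1],[0,0,-0.14,0,0,0,0]],
])

```text
time: 13.2
eef_pos: [0.5479, -0.1003, 0.1265]
tool_rot: [-0.511, 3.096, -0.004]
ft_force: [-0.0, -1.4, -0.6]
gripper_width: 0.0617
```

```bash
python3 - <<'E'
from h import *
plan([.57,.1248,.10],80.9)
E
```

```text
t 13.2 pos [ 0.5479 -0.1003  0.1265] w 0.0617 F [-0.  -1.4 -0.6]
shift [-0.0932  0.2062  0.0262] turn [-0.12  0.24 27.84]
```

>>> send_rows([
  [[-0.02,0.04,0,0,0,7,0],[-0.035,0.08,0,0,0,14,0],[-0.055,0.12,0,0,0,20,0],[-0.075,0.165,0,0,0,27.8,0],[-0.093,0.206,0,0,0,27.8,0],[-0.093,0.206,0,0,0,27.8,0],[-0.093,0.206,0,0,0,27.8,0],[-0.093,0.206,0,0,0,27.8,0],[-0.093,0.206,0,0,0,27.8,0]],
])

```text
time: 13.95
eef_pos: [0.5685, 0.1244, 0.1233]
tool_rot: [-0.248, -3.13, 0.001]
ft_force: [-1.1, -0.5, -0.4]
gripper_width: 0.0878
```

```bash
python3 - <<'E'
from h import *
im,d,c=snap('top','top9')
W=cloud(load('top9')); x,y,h=W[...,0],W[...,1],W[...,2]
ce=np.array([.5247,-.1774]);a=np.radians(13.6);Rt=np.array([[np.cos(a),np.sin(a)],[-np.sin(a),np.cos(a)]])
L=(W[...,:2]-ce)@Rt.T
ok=(abs(L[...,0])<.075)&(abs(L[...,1])<.115)&(h>.014)
n,lab,st,cen=cv2.connectedComponentsWithStats(ok.astype(np.uint8))
for i in range(1,n):
    if st[i,4]>20: m=lab==i; print(st[i,4],L[m].mean(0),h[m].max(),cen[i])
cv2.imwrite('pics/top9c.png',cv2.resize(im[190:340,370:570],(800,600)))
# ring position, small nut
print('ring',W[267,331],'smallnut',W[222,238])
# cover via wrist
snap('wrist','wrist9'); W=cloud(load('wrist9'));x,y,h=W[...,0],W[...,1],W[...,2]
q=W[(abs(x-.57)<.09)&(abs(y-.125)<.08)&(h>.05)&(h<.061)]
print(cv2.minAreaRect(q[:,:2].astype(np.float32)*1000))
q=W[(abs(x-.57)<.02)&(abs(y-.125)<.02)&(h>.065)&(h<.1)]
print('stud',q.mean(0),q[:,2].max(),len(q))
plan([.57,.1248,.0155],80.9)
E
```

```text
212 [0.03909792 0.07094008] 0.029050671623560786 [417.79716981 257.00471698]
199 [-0.03392238  0.07166239] 0.038202244470445956 [430.24120603 298.66331658]
ring [0.53284574 0.04736399 0.01893521] smallnut [0.55520387 0.16912386 0.25784214]
((569.7452392578125, 123.96021270751953), (56.206451416015625, 96.6158447265625), 80.94507598876953)
stud [0.56792232 0.12429981 0.08106603] 0.0881789604605166 249
t 14.05 pos [0.5688 0.1237 0.1239] w 0.0881 F [-0.3  0.3  0.2]
shift [-0.0011  0.0013  0.1084] turn [-0.02 -0.07 -0.05]
```

View pics/top9c.png

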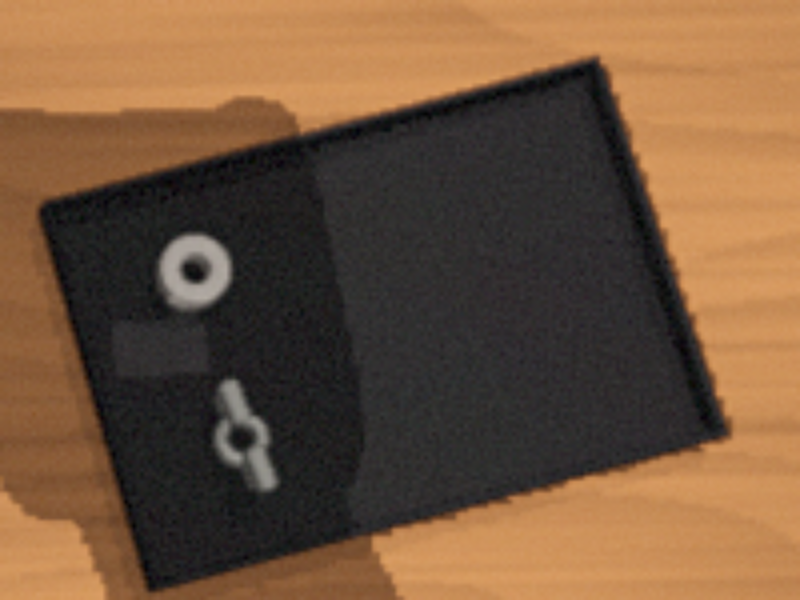

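View pics/wrist9.png

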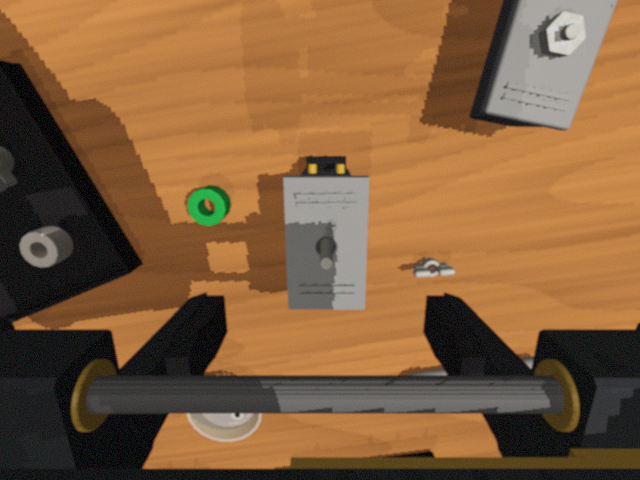

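The spacer at (418,257) and the nut at (430,299) are both in the tray. The cover is still in place at (0.5698, 0.124). In the wrist view it is centred between the jaws and square to them, with the stud at (325,250). Descending to the cover's long edges, with the real fingertip at ≈0.042.

>>> send_rows([
  [[-0.001,0.001,0.03,0,0,0,0],[-0.001,0.001,0.06,0,0,0,0],[-0.001,0.001,0.08,0,0,0,0],[-0.001,0.001,0.095,0,0,0,0],[-0.001,0.001,0.103,0,0,0,0],[-0.001,0.001,0.108,0,0,0,0],[-0.001,0.001,0.108,0,0,0,0],[-0.001,0.001,0.108,0,0,0,0]],
])

```text
time: 14.72
eef_pos: [0.5706, 0.1254, 0.0172]
tool_rot: [0.249, 3.131, 0.0]
ft_force: [0.4, -0.9, -0.4]
gripper_width: 0.0881
```

```bash
python3 - <<'E'
from h import *
plan([.5698,.1244,.0155],80.9)
im,d,c=snap('side','side10')
cv2.imwrite('pics/side10c.png',cv2.resize(im[180:330,220:370],(600,600),interpolation=2))
E
```

```text
t 14.72 pos [0.5706 0.1254 0.0172] w 0.0881 F [ 0.4 -0.9 -0.4]
shift [ 0.0006 -0.0011  0.0017] turn [0.01 0.06 0.  ]
```

View pics/side10c.png

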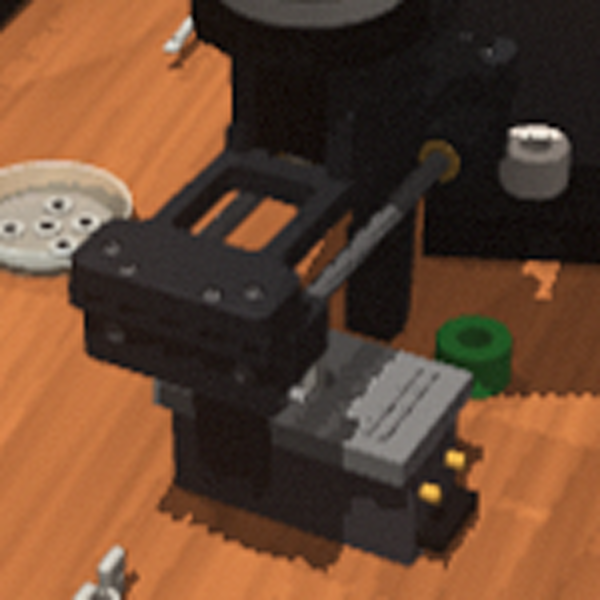

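The fingers straddle both long edges. The rail and body clear the stud tip, and the spacer is visible in the tray at top right. Closing.

>>> send_rows([
  [[0,-0.0005,0.001,0,0,0,0.2],[0,-0.0005,0.001,0,0,0,0.3],[0,-0.0005,0.001,0,0,0,0.4],[0,-0.0005,0.001,0,0,0,0.5],[0,-0.0005,0.001,0,0,0,0.5],[0,-0.0005,0.001,0,0,0,0.5],[0,-0.0005,0.001,0,0,0,0.5],[0,-0.0005,0.001,0,0,0,0.5]],
], squeeze=30)

```text
time: 15.43
eef_pos: [0.5701, 0.1253, 0.0157]
tool_rot: [0.248, 3.132, 0.0]
ft_force: [-0.8, 0.3, 2.2]
gripper_width: 0.0557
```

>>> send_rows([
  [[0,0,-0.008,0,0,0,0.5],[0,0,-0.016,0,0,0,0.5],[0,0,-0.025,0,0,0,0.5],[0,0,-0.035,0,0,0,0.5],[0,0,-0.05,0,0,0,0.5],[0,0,-0.065,0,0,0,0.5],[0,0,-0.08,0,0,0,0.5],[0,0,-0.095,0,0,0,0.5],[0,0,-0.095,0,0,0,0.5],[0,0,-0.095,0,0,0,0.5]],
])

```text
time: 16.27
eef_pos: [0.5703, 0.1252, 0.1114]
tool_rot: [0.248, 3.13, 0.0]
ft_force: [-0.2, -1.1, -1.2]
gripper_width: 0.0557
```

```bash
python3 - <<'E'
from h import *
a=np.radians(13.6); X=np.array([np.cos(a),np.sin(a)]);Y=np.array([-X[1],X[0]])
t=np.array([.5247,-.1774])+0*X-.045*Y; print(t)
plan([*t,-.02],103.6)
im,d,c=snap('side','side11')
cv2.imwrite('pics/side11c.png',cv2.resize(im[130:330,220:420],(600,600),interpolation=2))
E
```

```text
[ 0.5352814  -0.22113825]
t 16.27 pos [0.5703 0.1252 0.1114] w 0.0557 F [-0.2 -1.1 -1.2]
shift [-0.0197 -0.3476  0.1313] turn [ -0.     0.11 -22.67]
```

View pics/side11c.png

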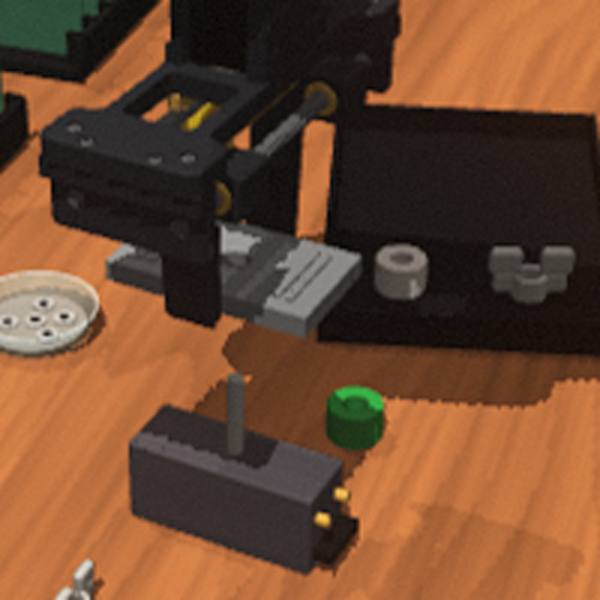

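The cover is held level and is off the stud. The spacer at (400,270) and the nut at (530,272) in the crop are in the tray. Moving to the free half of the tray.

>>> send_rows([
  [[-0.002,-0.035,0,0,0,-3,0.5],[-0.004,-0.07,0,0,0,-6,0.5],[-0.006,-0.105,0,0,0,-9,0.5],[-0.008,-0.14,0,0,0,-12,0.5],[-0.01,-0.175,0,0,0,-15,0.5],[-0.012,-0.21,0,0,0,-18,0.5],[-0.014,-0.245,0,0,0,-20,0.5],[-0.016,-0.28,0,0,0,-22,0.5],[-0.018,-0.315,0,0,0,-22.7,0.5],[-0.02,-0.348,0,0,0,-22.7,0.5],[-0.02,-0.348,0,0,0,-22.7,0.5],[-0.02,-0.348,0.03,0,0,-22.7,0.5],[-0.02,-0.348,0.06,0,0,-22.7,0.5],[-0.02,-0.348,0.085,0,0,-22.7,0.5],[-0.02,-0.348,0.105,0,0,-22.7,0.5],[-0.02,-0.348,0.118,0,0,-22.7,0.5],[-0.02,-0.348,0.124,0,0,-22.7,0.5],[-0.02,-0.348,0.124,0,0,-22.7,0.5],[-0.02,-0.348,0.124,0,0,-22.7,0.5]],
])

```text
time: 17.9
eef_pos: [0.535, -0.2213, -0.0134]
tool_rot: [0.373, -3.119, -0.0]
ft_force: [0.6, -0.3, -0.7]
gripper_width: 0.0556
```

```bash
python3 - <<'E'
from h import *
plan([.5353,-.2211,-.0205],103.6)
im,d,c=snap('side','side12')
cv2.imwrite('pics/side12c.png',cv2.resize(im[100:300,260:460],(600,600),interpolation=2))
E
```

```text
t 17.9 pos [ 0.535  -0.2213 -0.0134] w 0.0556 F [ 0.6 -0.3 -0.7]
shift [-0.0003  0.0001  0.0071] turn [ 0.01 -0.01  0.04]
```

View pics/side12c.png

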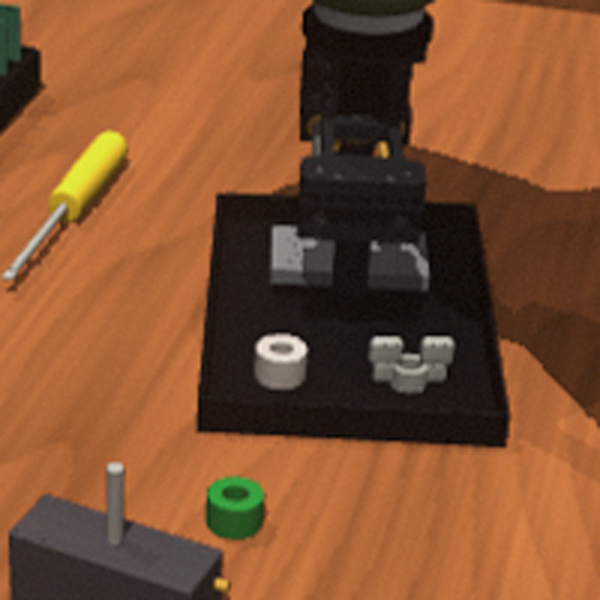

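The cover is over the free half of the tray, inside the walls, with the nut and spacer in front of it. Lowering the last few millimetres in small steps.

>>> send_rows([
  [[0,0,0.002,0,0,0,0.5],[0,0,0.004,0,0,0,0.5],[0,0,0.006,0,0,0,0.5],[0,0,0.007,0,0,0,0.5],[0,0,0.007,0,0,0,0.5]],
])

```text
time: 18.37
eef_pos: [0.5349, -0.2215, -0.0206]
tool_rot: [0.373, -3.119, -0.0]
ft_force: [0.4, 0.1, -0.2]
gripper_width: 0.0558
```

>>> send_rows([
  [[0,0,0,0,0,0,0.35],[0,0,0,0,0,0,0.25],[0,0,0,0,0,0,0.2],[0,0,0,0,0,0,0.2],[0,0,0,0,0,0,0.2],[0,0,0,0,0,0,0.2],[0,0,-0.03,0,0,0,0.2],[0,0,-0.06,0,0,0,0.2],[0,0,-0.1,0,0,0,0.2],[0,0,-0.14,0,0,0,0.2],[0,0,-0.18,0,0,0,0.2],[0,0,-0.18,0,0,0,0.2]],
])

```text
time: 19.37
eef_pos: [0.5374, -0.2231, 0.1675]
tool_rot: [-0.372, 3.109, -0.014]
ft_force: [0.0, -0.6, 0.2]
gripper_width: 0.0703
```

>>> send_rows([
  [[0,0.04,0,0,0,0,0.2],[0,0.08,0,0,0,0,0.2],[0,0.12,0,0,0,0,0.2],[0,0.16,0,0,0,0,0.2],[0,0.2,0,0,0,0,0.2],[0,0.24,0,0,0,0,0.2],[0,0.28,0,0,0,0,0.2],[0,0.3,0,0,0,0,0.2],[0,0.3,0,0,0,0,0.2],[0,0.3,0,0,0,0,0.2],[0,0.3,0,0,0,0,0.2]],
])

```text
time: 20.28
eef_pos: [0.4646, 0.0692, 0.1595]
tool_rot: [-0.372, 3.119, -0.001]
ft_force: [-0.8, -0.7, -1.0]
gripper_width: 0.071
```

```bash
python3 - <<'E'
from h import *
im,d,c=snap('top','top13')
W=cloud(load('top13')); h=W[...,2]
ce=np.array([.5247,-.1774]);a=np.radians(13.6);Rt=np.array([[np.cos(a),np.sin(a)],[-np.sin(a),np.cos(a)]])
L=(W[...,:2]-ce)@Rt.T
ok=(abs(L[...,0])<.075)&(abs(L[...,1])<.115)&(h>.0095)
n,lab,st,cen=cv2.connectedComponentsWithStats(ok.astype(np.uint8))
for i in range(1,n):
    if st[i,4]>20:
        m=lab==i; q=np.c_[L[m],h[m]]; r=cv2.minAreaRect(L[m].astype(np.float32)*1000)
        A=np.c_[q[:,:2],np.ones(len(q))]; f=np.linalg.lstsq(A,q[:,2],rcond=None)[0]
        print(st[i,4],q.mean(0).round(4),np.median(h[m]),h[m].max(),r,'tilt deg',np.degrees(np.hypot(*f[:2])))
print(np.median(h[(abs(L[...,0])<.02)&(abs(L[...,1]-.02)<.02)]))
cv2.imwrite('pics/top13c.png',cv2.resize(im[190:340,370:570],(800,600)))
snap('side','side13'); print(state()['ft_force'])
E
```

```text
1811 [-0.0011 -0.0443  0.0141] 0.01416670531255071 0.02039677279312535 ((-0.366912841796875, -44.67738723754883), (96.46050262451172, 57.58909225463867), 0.44459909200668335) tilt deg 0.1562611990636241
231 [0.0389 0.0712 0.0223] 0.02332970803432155 0.029826897740348413 ((39.139774322509766, 70.88479614257812), (28.647201538085938, 28.50798225402832), 61.91114044189453) tilt deg 5.433878999502218
213 [-0.0341  0.0719  0.0262] 0.029436702538704562 0.0386255475069589 ((-33.65168380737305, 71.05177307128906), (45.15727233886719, 20.693466186523438), 24.65023422241211) tilt deg 15.290238698796628
0.004187544757054518
[ 0.07783786 -0.34468771 -0.16411639]
```

View pics/top13c.png

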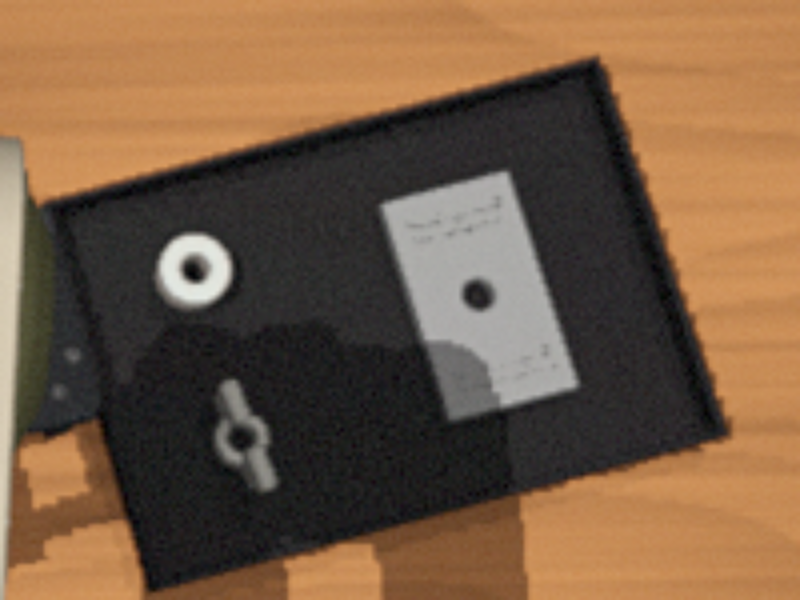

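View pics/side13.png

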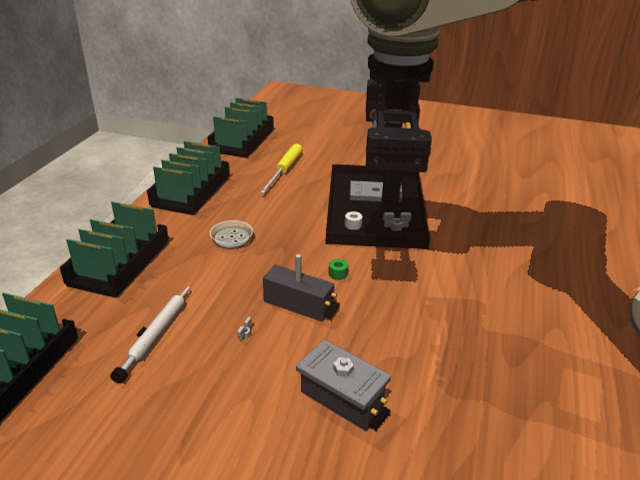

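The crop shows the cover lying flat at about (480,295), the spacer at (195,270) and the nut at (243,435), all inside the tray. In the side view the arm is well clear and the other objects are undisturbed. Handing in.

```bash
python3 - <<'E'
from h import *
print(finish_job())
E
```

```text
the job is handed in; nothing more can be done
None
```

I moved the wing nut, then the aluminium spacer, then the cover into the tray in that order, and handed the job in after about 20 s. `finish_job()` gives no verdict.

**Last checks (top camera, tray frame):**

| Piece | x, y (mm) | Height | Result |
|---|---|---|---|
| Nut | about (-34, 71) | standing on the tray floor | inside the walls |
| Spacer | about (39, 71) | top face about 24 mm above the bench | inside the walls |
| Cover | about (0, -45) | top face at 14 mm (centre about 9 mm) | tilt about 0.2°, flat on the floor |

- **Lower pieces:** before each next pick, the piece or pieces still on the stud measured within about 1 mm of where they started.
- **Arm:** it ended clear of everything, with the wrist force under 1 N. The decoys and the other box look undisturbed.

**What disagreed:** the real fingertips sit about 26 mm above the reported TCP, and so does the gripper body. Because of this, the first pinch on the wing nut closed on air above it, without moving it. I measured the offset from the side and wrist depth images, corrected for it, and every grasp after that worked the first time.

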